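# Pack a frozen block back into its snap-lid pot

### The job

Pull the blue lid off its specimen pot and lay it aside, stand the frozen block from the cold stage in that pot with its cork down, then put the blue lid back on and press it until it has snapped fully home. The pots are brittle with cold, so push no harder than the lid needs; leave the other two lids shut and the metal specimen disc where it is.

Things in the scene. Friction and masses are not known exactly. Their poses are not given: they have to be found in the camera images.
- cold_block: Aluminium cold block, fixed, 84 (x) x 270 (y) x 40 mm high; three white pots 80 mm apart along y. The bench between it and the robot is clear. Origin: centre of underside, z up. The blue-lidded pot is captive in a sprung cup: it cannot lift or rock, but pushed down with 3 to 5 N it sinks softly by 2 to 20 mm (unseen, varies) before a rigid stop; let go, it rises again.
- pot_mouth (a point): Centre of the mouth of the pot with the blue lid, z up (which of the three places it has varies). Round pot, 48 mm across up to a flat shoulder 14 mm below the mouth and 22 mm above the cold block; above it a neck 36 mm across outside, 31 mm inside; inner floor 19 mm below the mouth. Four small sprung nibs on the neck, 7.6 mm below the mouth, hold the lid.
- lid_center (a point): Centre (half-way up) of the blue lid: round cap 48 mm across, 32 mm high, 12 to 21 g, open below, z up. Home: its edge on the pot's shoulder, this point 2 mm above the mouth. Pulls off straight up with about 10 N. Pushed on, it slides free to 7 mm short of home, where the nibs resist with 8 to 11 N (so the pot bottoms first); then it snaps down and stops hard. Above 40 N the pot cracks.
- block_center (a point): Centre (half-way up) of the frozen block: an ice-white cylinder 19 mm across with a pink spot on top, frozen to a cork disc 24 mm across and 3 mm thick; 32 mm high in all, 10 to 17 g, z up. It stands cork down on the cold stage. Standing in the pot this point is 3 mm below the mouth and its top 13 mm above it.
- stage: Cold stage, fixed: steel plate with a red guard, 130 (x) x 150 (y) mm, its top 14 mm above the bench. Origin: centre of its underside, z up. The frozen block and the metal specimen disc stand on it 65 to 90 mm apart along its y axis, either way round.
- chuck_center (a point): Middle of the metal specimen disc (not to be moved): aluminium disc 38 mm across on a foot, 28 mm high with a low frozen lump on top; on the cold stage.
- lid_g_center (a point): Centre of the green lid, shut on a neighbouring pot; same size as the blue lid (leave it).
- lid_y_center (a point): Centre of the yellow lid, shut on a neighbouring pot; same size as the blue lid (leave it).
There are look-alikes about, which are no part of the job. What is shaped like the part that bears block_center but red or turquoise is not meant.

How it is judged:
By the outcome, as a careful person would: the job done as asked, in the order asked, and still so for the second after the job is handed in, with the robot touching nothing.
It also fails if it takes over 72 s, if anything falls off the work surface, if the arm or the gripper's body presses on something with over 40 N, if the wrist force passes 120 N, or if a joint passes its speed limit or range.

### The arm

A 6-joint arm with a two-finger parallel gripper is mounted at the origin on the work surface. World frame = base frame: x ahead of the robot, y to its left, z up, the work surface at z = 0. Lengths are in mm, angles in degrees, forces in N, time in s.
With the tool pointing down it reaches from about 300 to 850 mm from the base axis. Payload 4.2 kg.
Tool frame: the origin (TCP) lies at the very end of the fingers, on their centre line; the grasp point (between the pads) lies 19 mm behind it (env.grip_depth is the distance from the TCP to the grasp point, in mm); z points along the fingers, y is the line along which they close (so a half turn about z gives the same grasp; the last joint's range is limited). The gripper opens to 91 mm and grips with 3 to 60 N. Pads are 32 mm wide; open, the fingers measure 118 mm over their backs; the gripper's body (76 mm by 178 mm) begins 60 mm behind the grasp point.
Start: joints at [63.942, 18.312, 89.639, -0, 72.044, -1.146], TCP at [242.212, 521.517, 179.276] pointing down, gripper open.
Joint ranges: [-177.97, 177.97], [-48.28, 115.42], [12.27, 149.76], [-77.06, 257.06], [2.81, 150.46], [-146.56, 146.56]. Speed limits (degrees/s): [147.25, 147.25, 180, 180, 180, 180].

### API

Orientations are given as [roll, pitch, yaw] about the fixed x, y, z axes, in that order (R = Rz(yaw) Ry(pitch) Rx(roll)).
In Python, from workcell import env, cams gives the robot as it stands.
- The arm moves only by the tool apply_moves, never from a script. Its argument "deltas" is a list of rows, each a list of 5 numbers: the shift along the tool's x, y, z in m, then the turn about the tool's z in rad, then the opening, from -1 (shut) to 1 (fully open), so that 0 is half open. In form: [[tx, ty, tz, roll, gripper], ...]. A call has 1 to 5 rows; each row is the pose to reach, as a shift and turn from the pose commanded when the call began, along the tool's axes at that moment; what a row does not reach only later rows make up. A row lasts 1/10 s, in which the tool goes at most 50 mm and 8.59 degrees, less where a joint would pass 70% of its speed; a pose out of reach is approached as far as the arm can. A call with a gripper value outside its range is refused whole. The fingers move at their own pace and stop on an object; "grip_force" is the grip in N (left out, the last holds). Time passes only in rows, so rows that repeat a pose let the fingers close. It gives the time, the measured TCP pose, the force, the opening and the grip force at its end, in the units of the state.
- env.state(): the state, without advancing time (a new reading comes with each control period).
- cams.grab_frame(name): name is "scene" or "top" or "wrist"; returns the picture (480x640x3 uint8, blue, green, red); there is no depth.
- cams.get_calibration(name): a dict with "mtx" (3x3 intrinsics, pixels), "eye" and "attitude" of the camera in the world; the wrist camera has in their place "tool_from_camera" (4x4, takes a point from camera to tool coordinates, whose origin is the TCP and whose axes are the flange's). Camera axes: x right, y down, z forward; pixel columns grow to the right and rows downward; lengths in mm; the calibration is good to about 2 mm. A picture is of the moment at which its call begins: read the wrist's pose just before it. get_calibration takes no time and is no camera call.
- env.job_done(): hands the job in; it is judged then, once.
The state is a dict: "time_s": time; "qpos": joint angles; "qvel": joint speeds; "effort": joint torques, N m; "ee_pos": TCP position; "ee_rot": TCP orientation; "force": force on the tool from outside, world axes, zero at the start; "torque": the same for the moment, N m; "gripper_width": finger opening in mm; "gripper_force": force on a finger pad.
Only numpy, scipy, OpenCV 4.12 (cv2) and the standard library are available. Lean on these libraries where they do the work, as an engineer would, in place of code of your own. Each camera call takes 0.05 s, during which the arm holds its last target. There are 200 camera calls.

## Working session

There is one attempt and no reset: what is moved stays moved. The work goes in short steps, Python scripts to look and compute and a tool call to move; the robot and the scene stay as the last step left them, time stands still between calls to the robot, and variables do not carry over. Pictures are saved under pics/ and viewed, at most 10 in all, crops included, and the job is handed in when it is done.

Besides the shell and the picture viewer there is one more tool, called after "Request:" as name([rows], argument=value, ...), one row to a line, values as JSON. apply_moves: Moves the arm, as the interface text tells. Its arguments: {"type":"object","properties":{"deltas":{"type":"array"},"grip_force":{"type":"number"}},"required":["deltas"]}

```bash
mkdir -p pics; ls
python3 - <<'E'
from workcell import env,cams
import cv2
for n in ("scene","top"):
    cv2.imwrite(f"pics/{n}0.png",cams.grab_frame(n)); print(n,cams.get_calibration(n))
print(cams.get_calibration("wrist")); print(env.state())
E
```

```text
pics
scene {'mtx': array([[485.7698563 ,   0.        , 319.20974919],
       [  0.        , 485.7698563 , 239.25808523],
       [  0.        ,   0.        ,   1.        ]]), 'eye': array([1203.70996566,  346.10557315,  557.79433864]), 'attitude': array([-125.36952937,   -0.27997372,  110.53454652])}
top {'mtx': array([[532.98993184,   0.        , 310.40288314],
       [  0.        , 532.98993184, 245.92553535],
       [  0.        ,   0.        ,   1.        ]]), 'eye': array([ 384.21966628,  107.03008816, 1096.34897196]), 'attitude': array([-169.80096121,   -0.63169808,  -89.83098887])}
{'mtx': array([[354.56243484,   0.        , 319.46176295],
       [  0.        , 354.56243484, 244.4063079 ],
       [  0.        ,   0.        ,   1.        ]]), 'tool_from_camera': array([[-3.54895239e-04, -9.57568569e-01, -2.88205326e-01,
         8.20209779e+01],
       [ 9.99999818e-01, -1.99416929e-04, -5.68829845e-04,
         3.42342639e-01],
       [ 4.87220560e-04, -2.88205475e-01,  9.57568466e-01,
        -2.06617656e+02],
       [ 0.00000000e+00,  0.00000000e+00,  0.00000000e+00,
         1.00000000e+00]])}
{'time_s': 0.1, 'qpos': array([ 6.39412615e+01,  1.83497676e+01,  8.96961930e+01, -3.01667195e-03,
        7.20445585e+01, -1.14542819e+00]), 'qvel': array([ 0.03965555, -0.1799472 , -0.06938445, -0.02336436,  0.0803753 ,
        0.03360399]), 'effort': array([-5.18653178e-04, -4.13326049e+01, -2.32513368e+01,  7.28145149e-02,
        4.22357221e-02, -5.88315811e-05]), 'ee_pos': array([242.01707889, 521.05638598, 178.50829679]), 'ee_rot': array([-1.79909442e+02,  1.05821032e-03,  1.55087623e+02]), 'force': array([ 0.44255949,  0.23268449, -0.58637005]), 'torque': array([0.01018031, 0.03186282, 0.00665105]), 'gripper_force': 0.0, 'gripper_width': 91.20970121713985}
```

View pics/top0.png

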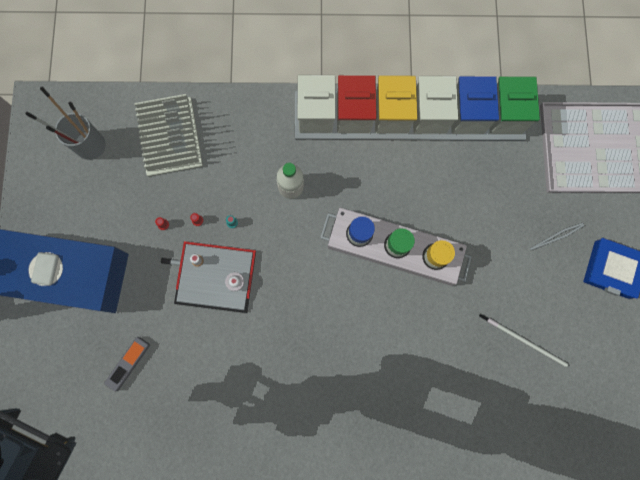

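View pics/scene0.png

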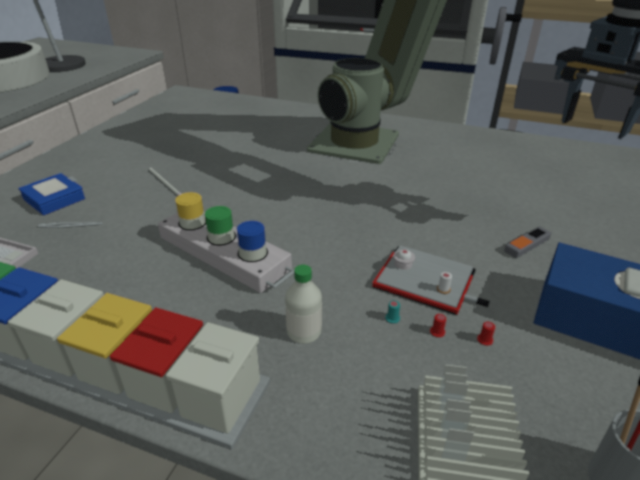

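The top view shows the following:
- **Blue lid:** (361,229). It could be mistaken for the green lid (401,242), the yellow lid (441,253), the blue tub (478,95) or the blue boxes at left and right.
- **Frozen block:** (196,259), on the stage. It could be mistaken for the metal disc (235,281), the red look-alikes (162,223) and (197,218), or the turquoise one (231,220).
- **Scene view:** the block is at about (445,282) and the disc at (403,258).

I'll measure next and check the choice in a close crop.

```bash
cat > h.py <<'E'
import numpy as np, cv2
from scipy.spatial.transform import Rotation as R
from workcell import env,cams
def pose(name,st=None):
    c=cams.get_calibration(name)
    if name!="wrist": return c["mtx"],R.from_euler("xyz",c["attitude"],degrees=True).as_matrix(),np.array(c["eye"])
    T=c["tool_from_camera"]; Rt=R.from_euler("xyz",st["ee_rot"],degrees=True).as_matrix()
    return c["mtx"],Rt@T[:3,:3],Rt@T[:3,3]+st["ee_pos"]
def ray(P,px): 
    d=P[1]@np.linalg.solve(P[0],[px[0],px[1],1.]); return P[2],d/np.linalg.norm(d)
def onz(P,px,z):
    o,d=ray(P,px); return o+d*(z-o[2])/d[2]
def proj(P,X):
    v=P[0]@(P[1].T@(np.asarray(X,float)-P[2])); return v[:2]/v[2]
def blobs(img,lo,hi,amin=15,roi=None):
    m=cv2.inRange(cv2.cvtColor(img,cv2.COLOR_BGR2HSV),np.array(lo),np.array(hi))
    if roi: k=np.zeros_like(m); x0,y0,x1,y1=roi; k[y0:y1,x0:x1]=255; m&=k
    n,l,s,c=cv2.connectedComponentsWithStats(m)
    return [(s[i,4],c[i].round(1),s[i,:4]) for i in range(1,n) if s[i,4]>=amin],m
def totool(st,v): return R.from_euler("xyz",st["ee_rot"],degrees=True).as_matrix().T@np.asarray(v)
E
python3 - <<'E'
from h import *
t=cv2.imread("pics/top0.png"); s=cv2.imread("pics/scene0.png")
PT,PS=pose("top"),pose("scene")
for n,lo,hi in (("blue",(105,120,60),(125,255,255)),("green",(50,100,50),(75,255,255)),("yel",(18,120,100),(32,255,255))):
    for a,c,b in blobs(t,lo,hi,60,(320,200,480,290))[0]: print(n,"top",a,c,b,onz(PT,c,90).round(1))
    for a,c,b in blobs(s,lo,hi,60,(150,180,290,265))[0]: print(n,"scene",a,c,b,onz(PS,c,84).round(1))
for n,px in (("block",(196,259)),("disc",(235,281))): print(n,onz(PT,px,44 if n=="block" else 42).round(1))
for px in ((445,273),(403,251)): print(onz(PS,px,46).round(1))
# red guard
bl,m=blobs(t,(0,120,60),(8,255,255),20,(165,235,265,315)); m2=m[235:315,165:265]
for q in ((186,242),(255,250),(247,311),(176,303)): print("stagecorner",onz(PT,q,14).round(1))
for q in ((342,209),(467,244),(458,283),(329,248)): print("cb corner",onz(PT,q,40).round(1))
A=cv2.resize(t[230:320,150:270],None,fx=4,fy=4,interpolation=cv2.INTER_CUBIC)
B=cv2.resize(s[235:315,370:490],None,fx=3,fy=3,interpolation=cv2.INTER_CUBIC)
C=cv2.resize(t[200:290,320:480],None,fx=2.0,fy=2.0)
H=np.zeros((560,800,3),np.uint8); H[:360,:480]=A;H[:180,480:800]=C;H[190:430,:0]=0;H[190:430,490:800]=B[:,:310]
cv2.imwrite("pics/crop.png",H)
E
```

```text
blue top 495 [361.2 229.1] [349 217  25  25] [598.8  -1.6  90. ]
blue scene 673 [250.9 234.9] [238 221  27  29] [607.4   0.9  84. ]
green top 512 [400.6 240.9] [388 229  26  25] [576.  -77.2  90. ]
green scene 610 [218.5 219.3] [206 206  26  28] [584.4 -75.4  84. ]
yel top 554 [440.5 253. ] [427 241  28  25] [ 552.8 -153.3   90. ]
yel scene 538 [189.8 204.9] [176 193  27  26] [ 560.4 -150.4   84. ]
block [546.  323.9  44. ]
disc [502.5 245.3  42. ]
[543.7 324.7  46. ]
[508.4 246.   46. ]
stagecorner [585.9 352.1  14. ]
stagecorner [569.9 209.7  14. ]
stagecorner [445.  223.1  14. ]
stagecorner [460.6 366.7  14. ]
cb corner [651.2  31.7  40. ]
cb corner [ 579.8 -220.7   40. ]
cb corner [ 500.6 -198.8   40. ]
cb corner [570.3  58.5  40. ]
```

View pics/crop.png

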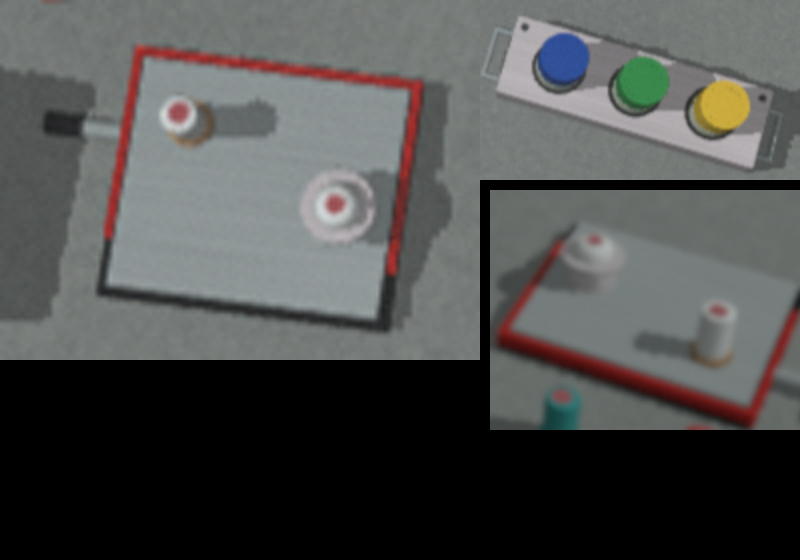

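The crop confirms the choice: the frozen block is the white cylinder with a pink spot on a brown cork at top (194.5,258.5), and the metal disc is at (233.5,281). Next I'll move above the blue lid.

```bash
cat >> h.py <<'E'
def plan(yaw,w): # world shift -> tool xyz in m, tool down at yaw
    return (R.from_euler("xyz",[180,0,yaw],degrees=True).as_matrix().T@np.asarray(w,float)/1000).round(4)
E
python3 - <<'E'
from h import *
y=155.09; 
for w,r in (((140,-200,40),.7),((120,-200,40),.72),((98,-122,0),0)):
    print(plan(y,w),plan(y,np.array(w)/5.)); y-=np.degrees(r)
print(y)
E
```

```text
[-0.2112 -0.1224 -0.04  ] [-0.0422 -0.0245 -0.008 ]
[-0.232   0.0243 -0.04  ] [-0.0464  0.0049 -0.008 ]
[-0.0897  0.1283  0.    ] [-0.0179  0.0257  0.    ]
73.72999309142311
```

Request:
apply_moves([
  [-0.042,-0.0245,-0.008,0.14,1],
  [-0.0845,-0.049,-0.016,0.28,1],
  [-0.127,-0.0735,-0.024,0.42,1],
  [-0.169,-0.098,-0.032,0.56,1],
  [-0.211,-0.1224,-0.04,0.7,1],
])

```text
time_s: 0.6
ee_pos: [382.6, 319.8, 219.3]
ee_rot: [-180.0, 0.0, 114.7]
force: [0.5, 0.0, -0.4]
gripper_width: 91.4
gripper_force: 0.0
```

Request:
apply_moves([
  [-0.0464,0.0049,-0.008,0.144,1],
  [-0.0928,0.0098,-0.016,0.288,1],
  [-0.139,0.0147,-0.024,0.432,1],
  [-0.1856,0.0196,-0.032,0.576,1],
  [-0.232,0.0243,-0.04,0.72,1],
])

```text
time_s: 1.1
ee_pos: [502.5, 119.7, 259.3]
ee_rot: [-180.0, -0.0, 73.4]
force: [0.0, 1.1, 0.8]
gripper_width: 91.5
gripper_force: 0.0
```

Request:
apply_moves([
  [-0.0225,0.032,0,0,1],
  [-0.045,0.064,0,0,1],
  [-0.0673,0.0962,0,0,1],
  [-0.0897,0.1283,0,0,1],
  [-0.0897,0.1283,0,0,1],
])

```text
time_s: 1.6
ee_pos: [602.1, -4.2, 257.6]
ee_rot: [-180.0, 0.1, 73.5]
force: [0.2, 0.7, -0.4]
gripper_width: 91.4
gripper_force: 0.0
```

```bash
cat > lid.py <<'E'
from h import *
import sys
st=env.state(); im=cams.grab_frame("wrist"); cv2.imwrite(sys.argv[1],im); P=pose("wrist",st)
print(st["time_s"],st["ee_pos"].round(1),st["ee_rot"].round(2),st["force"].round(2))
ztop=float(sys.argv[2])
for n,lo,hi in (("blue",(105,120,60),(125,255,255)),("green",(50,100,50),(75,255,255)),("yel",(18,120,100),(32,255,255))):
    b,m=blobs(im,lo,hi,400)
    for a,c,bb in b: print(n,a,c,bb,onz(P,c,ztop).round(1))
E
python3 lid.py pics/w1.png 94
```

```text
1.6 [602.1  -4.2 257.6] [-1.7998e+02  1.0000e-01  7.3480e+01] [ 0.22  0.69 -0.42]
blue 1623 [318.  215.5] [297 192  43  48] [601.2  -1.3  94. ]
green 860 [391.8  35. ] [377  17  31  37] [715.3 142.4  94. ]
green 1560 [317.9 282.7] [298 260  41  47] [579.  -75.3  94. ]
yel 6784 [582.  212.1] [531 167 100  92] [870.9 -77.6  94. ]
yel 513 [317.2 328.7] [300 319  36  18] [ 561.5 -131.    94. ]
yel 462 [523.  353.5] [509 323  22  61] [ 789.2 -233.7   94. ]
yel 5946 [460.8 411.1] [303 397 300  25] [ 702.8 -296.    94. ]
```

View pics/w1.png

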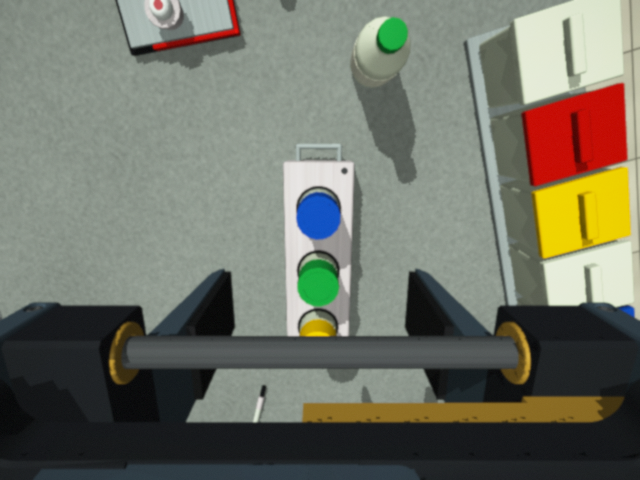

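The wrist view shows the blue lid at (318,215), with its pot collar just above it and the green lid at (318,283). The gripper closes across the row, so it stays clear of the neighbours. I'll separate the lid's top face from its side to get a cleaner centre.

Run:
```python
from h import *
im=cv2.imread("pics/w1.png"); print([tuple(im[r,318]) for r in range(184,246,2)])
b,m=blobs(im,(105,120,60),(125,255,255),400)
print([(r,int((m[r,280:360]>0).sum())) for r in range(190,244,3)])
t=cv2.imread("pics/top0.png"); print([tuple(t[r,361]) for r in range(212,250,2)])
```

```text
[(np.uint8(217), np.uint8(220), np.uint8(223)), (np.uint8(118), np.uint8(121), np.uint8(122)), (np.uint8(94), np.uint8(106), np.uint8(98)), (np.uint8(160), np.uint8(179), np.uint8(168)), (np.uint8(154), np.uint8(113), np.uint8(92)), (np.uint8(147), np.uint8(60), np.uint8(14)), (np.uint8(181), np.uint8(77), np.uint8(19)), (np.uint8(197), np.uint8(86), np.uint8(20)), (np.uint8(196), np.uint8(83), np.uint8(19)), (np.uint8(196), np.uint8(83), np.uint8(20)), (np.uint8(198), np.uint8(86), np.uint8(19)), (np.uint8(197), np.uint8(83), np.uint8(17)), (np.uint8(196), np.uint8(82), np.uint8(17)), (np.uint8(197), np.uint8(82), np.uint8(18)), (np.uint8(197), np.uint8(84), np.uint8(20)), (np.uint8(197), np.uint8(83), np.uint8(18)), (np.uint8(197), np.uint8(83), np.uint8(20)), (np.uint8(196), np.uint8(83), np.uint8(18)), (np.uint8(196), np.uint8(82), np.uint8(20)), (np.uint8(196), np.uint8(81), np.uint8(16)), (np.uint8(198), np.uint8(84), np.uint8(21)), (np.uint8(197), np.uint8(82), np.uint8(19)), (np.uint8(196), np.uint8(83), np.uint8(18)), (np.uint8(197), np.uint8(83), np.uint8(19)), (np.uint8(19
[... 663 characters left out ...]
.uint8(78), np.uint8(47)), (np.uint8(147), np.uint8(74), np.uint8(45)), (np.uint8(150), np.uint8(77), np.uint8(46)), (np.uint8(152), np.uint8(81), np.uint8(48)), (np.uint8(150), np.uint8(81), np.uint8(48)), (np.uint8(150), np.uint8(77), np.uint8(45)), (np.uint8(153), np.uint8(81), np.uint8(50)), (np.uint8(153), np.uint8(81), np.uint8(50)), (np.uint8(152), np.uint8(80), np.uint8(49)), (np.uint8(151), np.uint8(78), np.uint8(48)), (np.uint8(151), np.uint8(79), np.uint8(46)), (np.uint8(117), np.uint8(65), np.uint8(42)), (np.uint8(79), np.uint8(54), np.uint8(44)), (np.uint8(85), np.uint8(90), np.uint8(86)), (np.uint8(92), np.uint8(94), np.uint8(93)), (np.uint8(179), np.uint8(174), np.uint8(180))]
```

Request:
apply_moves([
  [0,0,0.03,0,1],
  [0,0,0.06,0,1],
  [0,0,0.09,0,1],
  [0,0,0.12,0,1],
  [0,0,0.12,0,1],
])

```text
time_s: 2.15
ee_pos: [595.9, 0.8, 135.1]
ee_rot: [-179.4, 0.1, 73.8]
force: [-0.1, 0.2, 0.1]
gripper_width: 91.6
gripper_force: 0.0
```

```bash
cat > top.py <<'E'
import sys
from h import *
# brightest-face centre of a coloured lid in wrist view
def lidtop(im,P,z):
    b,m=blobs(im,(105,120,60),(125,255,255),800)
    out=[]
    for a,c,bb in b:
        x,y,w,h=bb; out.append((a,bb,onz(P,(x+w/2-.5,y+h-w*.485),z).round(1)))
    return out
if __name__=="__main__":
    st=env.state(); im=cams.grab_frame("wrist"); cv2.imwrite(sys.argv[1],im)
    print(st["ee_pos"].round(2),st["ee_rot"].round(2)); 
    for o in lidtop(im,pose("wrist",st),float(sys.argv[2])): print(o, totool(st,o[2]-st["ee_pos"]).round(1))
E
python3 top.py pics/w2.png 94
```

```text
[595.87   0.76 135.14] [-1.7944e+02  1.2000e-01  7.3800e+01]
(np.int32(3472), array([297, 219,  63,  69], dtype=int32), array([600.6,  -3.3,  94. ])) [-2.5  6.1 41.1]
```

Request:
apply_moves([
  [0,0,0,0,1],
  [0,0,0,0,1],
  [0,0,0,0,1],
])

```text
time_s: 2.5
ee_pos: [601.0, -0.3, 141.0]
ee_rot: [179.8, -0.1, 73.7]
force: [0.6, 0.1, -0.6]
gripper_width: 91.1
gripper_force: 0.0
```

```bash
python3 top.py pics/w3.png 94
```

```text
[ 6.0096e+02 -3.2000e-01  1.4098e+02] [ 1.7983e+02 -6.0000e-02  7.3730e+01]
(np.int32(3313), array([289, 218,  63,  68], dtype=int32), array([600.5,  -3.2,  94. ])) [-2.9  0.2 47. ]
```

Request:
apply_moves([
  [-0.002,0.0005,0.02,0,1],
  [-0.003,0.0007,0.04,0,1],
  [-0.003,0.0007,0.058,0,1],
  [-0.003,0.0007,0.07,0,1],
  [-0.003,0.0007,0.0745,0,1],
], grip_force=40)

```text
time_s: 3.05
ee_pos: [599.4, -3.6, 63.9]
ee_rot: [-179.9, 0.0, 73.7]
force: [-1.0, 0.3, 0.2]
gripper_width: 91.1
gripper_force: 0.0
```

Request:
apply_moves([
  [0,0,0,0,1],
  [0,0,0,0,1],
  [0,0,0,0,0],
])

```text
time_s: 3.35
ee_pos: [600.6, -3.5, 65.8]
ee_rot: [179.9, -0.0, 73.7]
force: [0.4, 0.2, 0.3]
gripper_width: 86.0
gripper_force: 0.0
```

Request:
apply_moves([
  [0,0,0,0,-0.3],
  [0,0,0,0,-0.3],
  [0,0,0,0,-0.3],
  [0,0,0,0,-0.3],
  [0,0,0,0,-0.3],
])

```text
time_s: 3.85
ee_pos: [599.9, -3.5, 64.7]
ee_rot: [-180.0, -0.0, 73.7]
force: [-0.4, -0.3, -0.2]
gripper_width: 46.0
gripper_force: 0.0
```

Request:
apply_moves([
  [0,0,0,0,-0.3],
  [0,0,0,0,-0.3],
  [0,0,0,0,-0.3],
])

```text
time_s: 4.15
ee_pos: [599.9, -3.5, 64.7]
ee_rot: [-180.0, -0.0, 73.7]
force: [-0.3, -0.1, -0.5]
gripper_width: 31.6
gripper_force: 0.0
```

The fingers closed to 31.6 mm with no contact, so I'll look.

Run:
```python
from h import *
a=cams.grab_frame("wrist"); s=cams.grab_frame("scene"); t=cams.grab_frame("top")
H=np.zeros((600,800,3),np.uint8)
H[:360,:480]=cv2.resize(a,(480,360)); H[:300,480:]=cv2.resize(s[150:300,140:300],(320,300)); H[300:600,480:]=cv2.resize(t[170:320,300:460],(320,300))
cv2.imwrite("pics/miss.png",H)
```

```text
(no output)
```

View pics/miss.png

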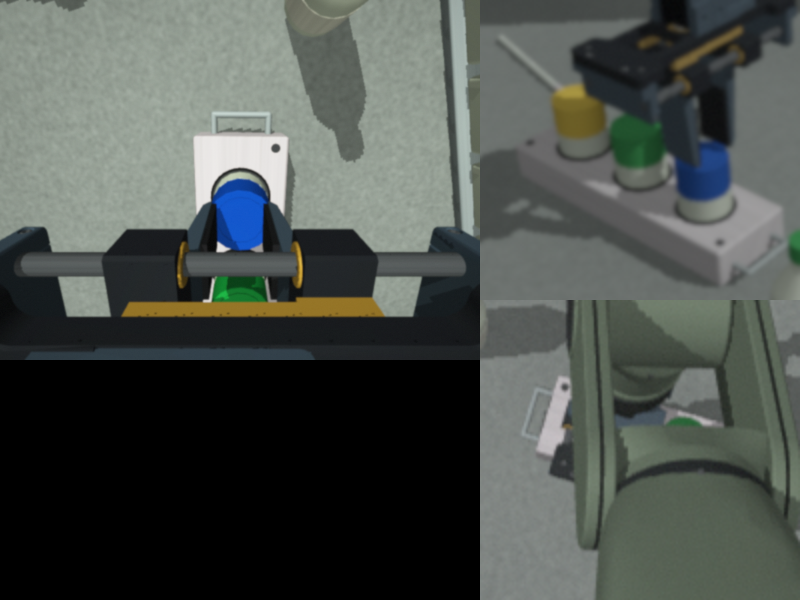

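Run:
```python
from h import *
st=env.state(); print(st["ee_pos"],st["ee_rot"],st["gripper_width"],st["qpos"])
PS,PW=pose("scene"),pose("wrist",st)
Rt=R.from_euler("xyz",st["ee_rot"],degrees=True).as_matrix()
for n,P in(("s",PS),("w",PW)):
    for v in ((0,0,0),(0,16,0),(0,-16,0),(16,16,0),(16,-16,0),(-16,16,0),(-16,-16,0)):
        p=proj(P,Rt@np.array(v,float)+st["ee_pos"]); c=((p-[140,150])*2+[480,0]) if n=="s" else p*.75
        print(n,v,p.round(0),"crop",c.round(0))
for z in (62,94): print(proj(PS,(600.5,-3.2,z)), proj(PW,(600.5,-3.2,z)))
```

```text
[599.92273617  -3.53694831  64.76415491] [ 1.79996171e+02 -7.48784436e-03  7.37254815e+01] 32.10626945499362 [-1.44001605e+00  2.57087837e+01  9.56279587e+01  7.32730478e-03
  5.86576398e+01  1.48306917e+01]
s (0, 0, 0) [251. 241.] crop [703. 182.]
s (0, 16, 0) [245. 245.] crop [690. 191.]
s (0, -16, 0) [258. 237.] crop [715. 174.]
s (16, 16, 0) [252. 249.] crop [704. 198.]
s (16, -16, 0) [264. 240.] crop [729. 180.]
s (-16, 16, 0) [238. 242.] crop [677. 184.]
s (-16, -16, 0) [251. 234.] crop [702. 168.]
w (0, 0, 0) [320. 275.] crop [240. 206.]
w (0, 16, 0) [345. 275.] crop [259. 206.]
w (0, -16, 0) [294. 275.] crop [221. 206.]
w (16, 16, 0) [346. 250.] crop [260. 188.]
w (16, -16, 0) [294. 250.] crop [220. 188.]
w (-16, 16, 0) [345. 298.] crop [259. 224.]
w (-16, -16, 0) [295. 298.] crop [221. 224.]
[251.58300283 242.65146261] [320.59429859 272.51464678]
[250.16304131 227.43119444] [320.84001625 293.85125317]
```

Run:
```python
from h import *
a=cams.grab_frame("wrist"); s=cams.grab_frame("scene")
H=np.zeros((400,800,3),np.uint8)
H[:,:400]=cv2.resize(a[200:380,230:410],(400,400),interpolation=cv2.INTER_CUBIC); H[:,400:]=cv2.resize(s[180:280,200:300],(400,400),interpolation=cv2.INTER_CUBIC)
cv2.imwrite("pics/miss2.png",H)
```

```text
(no output)
```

View pics/miss2.png

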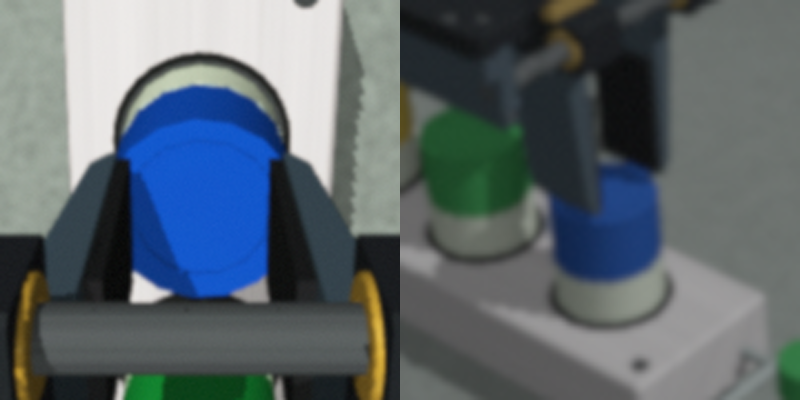

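Run:
```python
from h import *
print(env.grip_depth,[a for a in dir(env) if a[0]!='_'])
st=env.state(); PS,PW=pose("scene"),pose("wrist",st)
Rt=R.from_euler("xyz",st["ee_rot"],degrees=True).as_matrix()
for h in (0,15,25,30,35):
    f=lambda P,v:proj(P,Rt@np.array(v,float)+st["ee_pos"]).round(1)
    print(h,"scene",f(PS,(16,16,-h)),f(PS,(16,28,-h)),"wrist",f(PW,(16,-16,-h)),"open",f(PW,(16,-45.6,-h)))
im=cv2.imread("pics/w1.png"); print([int(im[275,c].mean()) for c in range(215,245,2)])
print([int(im[r,227].mean()) for r in range(255,300,3)])
```

```text
18.8 ['Unreachable', 'grip_depth', 'job_done', 'state']
0 scene [251.8 248.8] [246.9 252.2] wrist [293.7 250.5] open [245.3 250.5]
15 scene [251.2 241.6] [246.2 245. ] wrist [291.9 258.4] open [240.1 258.5]
25 scene [250.7 236.8] [245.7 240.1] wrist [290.6 264.4] open [236.1 264.5]
30 scene [250.5 234.3] [245.5 237.6] wrist [289.8 267.7] open [234.  267.7]
35 scene [250.3 231.9] [245.2 235.2] wrist [289.1 271. ] open [231.8 271.1]
[61, 61, 47, 26, 18, 21, 21, 18, 92, 146, 151, 148, 149, 149, 144]
[149, 150, 148, 146, 146, 124, 24, 18, 7, 8, 8, 7, 9, 10, 9]
```

Both cameras agree that the fingertips really end about 34 mm above the reported TCP, so the fingers closed just above the lid. I'll open, go 20 mm lower, which is safe under either reading, and close again.

Request:
apply_moves([
  [0,0,0,0,0.6],
  [0,0,0,0,0.6],
  [0,0,0,0,0.6],
  [0,0,0,0,0.6],
  [0,0,0,0,0.6],
])

```text
time_s: 4.9
ee_pos: [599.9, -3.5, 64.8]
ee_rot: [180.0, -0.0, 73.7]
force: [-0.8, -0.2, -0.8]
gripper_width: 69.4
gripper_force: 0.0
```

Request:
apply_moves([
  [0,0,0.004,0,0.6],
  [0,0,0.008,0,0.6],
  [0,0,0.012,0,0.6],
  [0,0,0.016,0,0.6],
  [0,0,0.02,0,0.6],
])

```text
time_s: 5.4
ee_pos: [599.8, -3.5, 44.2]
ee_rot: [-180.0, -0.0, 73.7]
force: [-0.1, 0.1, 0.4]
gripper_width: 73.0
gripper_force: 0.0
```

Request:
apply_moves([
  [0,0,0,0,0],
  [0,0,0,0,0],
  [0,0,0,0,0],
  [0,0,0,0,-0.1],
  [0,0,0,0,-0.1],
], grip_force=10)

```text
time_s: 5.9
ee_pos: [600.1, -3.5, 45.0]
ee_rot: [180.0, -0.0, 73.7]
force: [0.6, -0.1, -0.6]
gripper_width: 49.5
gripper_force: 10.0
```

Request:
apply_moves([
  [0,0,0,0,-0.1],
  [0,0,0,0,-0.1],
  [0,0,0,0,-0.1],
])

```text
time_s: 6.2
ee_pos: [600.1, -3.5, 44.9]
ee_rot: [180.0, -0.0, 73.7]
force: [0.5, -0.3, 0.5]
gripper_width: 49.8
gripper_force: 10.0
```

The fingers now hold the lid at its 48 mm width, which confirms the tip offset. I'll reopen slightly, go 11 mm lower for a full hold, then grip and pull.

Request:
apply_moves([
  [0,0,0,0,0.4],
  [0,0,0,0,0.4],
  [0,0,0,0,0.4],
  [0,0,0.004,0,0.4],
  [0,0,0.008,0,0.4],
])

```text
time_s: 6.7
ee_pos: [599.8, -3.5, 36.5]
ee_rot: [180.0, -0.0, 73.7]
force: [0.4, 0.3, 0.4]
gripper_width: 64.1
gripper_force: 0.0
```

Request:
apply_moves([
  [0,0,0.003,0,0.4],
  [0,0,0.003,0,0],
  [0,0,0.003,0,-0.1],
  [0,0,0.003,0,-0.1],
  [0,0,0.003,0,-0.1],
], grip_force=35)

```text
time_s: 7.2
ee_pos: [600.1, -3.6, 33.7]
ee_rot: [180.0, -0.0, 73.7]
force: [1.2, -0.5, -1.5]
gripper_width: 48.9
gripper_force: 35.0
```

Request:
apply_moves([
  [0,0,0,0,-0.1],
  [0,0,0,0,-0.1],
  [0,0,0,0,-0.1],
])

```text
time_s: 7.5
ee_pos: [600.0, -3.6, 33.8]
ee_rot: [180.0, -0.0, 73.7]
force: [0.6, -0.3, -1.0]
gripper_width: 48.9
gripper_force: 35.0
```

Request:
apply_moves([
  [0,0,-0.002,0,-0.1],
  [0,0,-0.004,0,-0.1],
  [0,0,-0.006,0,-0.1],
  [0,0,-0.009,0,-0.1],
  [0,0,-0.012,0,-0.1],
])

```text
time_s: 8.0
ee_pos: [600.2, -3.4, 47.0]
ee_rot: [179.9, -0.0, 73.7]
force: [0.4, 0.6, -0.1]
gripper_width: 48.9
gripper_force: 35.0
```

Request:
apply_moves([
  [0,0,-0.015,0,-0.1],
  [0,0,-0.03,0,-0.1],
  [0,-0.02,-0.04,0,-0.1],
  [0,-0.055,-0.04,0,-0.1],
  [0,-0.09,-0.04,0,-0.1],
])

```text
time_s: 8.5
ee_pos: [513.0, 22.0, 86.9]
ee_rot: [179.9, -0.1, 73.7]
force: [0.3, 0.3, -0.7]
gripper_width: 49.1
gripper_force: 35.0
```

Request:
apply_moves([
  [0,-0.035,0,0,-0.1],
  [0,-0.06,0,0,-0.1],
  [0,-0.07,0,0,-0.1],
  [0,-0.07,0,0,-0.1],
  [0,-0.07,0,0,-0.1],
])

```text
time_s: 9.0
ee_pos: [448.0, 41.2, 86.5]
ee_rot: [179.8, -0.1, 73.7]
force: [0.5, 0.5, 0.5]
gripper_width: 49.1
gripper_force: 35.0
```

```bash
cat > look.py <<'E'
from h import *
import sys
st=env.state(); a=cams.grab_frame("wrist"); s=cams.grab_frame("scene"); t=cams.grab_frame("top")
for n,i in (("w",a),("s",s),("t",t)): cv2.imwrite(f"pics/{sys.argv[1]}_{n}.png",i)
H=np.zeros((480,800,3),np.uint8); H[:,:400]=cv2.resize(a,(400,300),interpolation=cv2.INTER_AREA)[:300].repeat(1,0) if 0 else 0
H[:300,:400]=cv2.resize(a,(400,300),interpolation=cv2.INTER_AREA);H[:300,400:]=cv2.resize(s,(400,300),interpolation=cv2.INTER_AREA)
cv2.imwrite(f"pics/{sys.argv[1]}.png",H[:300]); print(st["time_s"],st["ee_pos"].round(1),st["ee_rot"].round(2),st["force"].round(2),st["gripper_width"])
E
python3 look.py a1
python3 - <<'E'
from h import *
s=cv2.imread("pics/a1_s.png")
for n,lo,hi in (("blue",(105,120,60),(125,255,255)),("green",(50,100,50),(75,255,255)),("yel",(18,120,100),(32,255,255))):
    for a,c,b in blobs(s,lo,hi,60,(150,160,340,300))[0]: print(n,a,c,b)
print(proj(pose("scene"),(447,41.5,131)))
E
```

```text
9.0 [448.   41.2  86.5] [ 1.7985e+02 -5.0000e-02  7.3730e+01] [0.53 0.49 0.5 ] 49.093314242955024
blue 349 [312.4 173. ] [305 161  16  26]
green 637 [218.5 219. ] [205 206  28  28]
green 242 [302.5 273. ] [295 265  16  17]
yel 532 [189.1 204.9] [175 193  26  26]
[307.54236018 173.15611911]
```

The lid is in the hand: scene blob at (312,173), matching the prediction of (308,173). I'll set it down on the clear bench.

Request:
apply_moves([
  [0,0,0.03,0,-0.1],
  [0,0,0.06,0,-0.1],
  [0,0,0.085,0,-0.1],
  [0,0,0.1,0,-0.1],
  [0,0,0.107,0,-0.1],
])

```text
time_s: 9.65
ee_pos: [446.1, 41.1, -22.9]
ee_rot: [-179.9, 0.0, 73.7]
force: [0.5, -0.9, -0.4]
gripper_width: 48.9
gripper_force: 35.0
```

Request:
apply_moves([
  [0,0,0,0,-0.1],
  [0,0,0,0,-0.1],
  [0,0,0.001,0,-0.1],
  [0,0,0.003,0,-0.1],
  [0,0,0.004,0,-0.1],
])

```text
time_s: 10.15
ee_pos: [446.6, 41.3, -24.9]
ee_rot: [179.9, -0.0, 73.7]
force: [-0.9, 0.2, 0.3]
gripper_width: 49.2
gripper_force: 35.0
```

Request:
apply_moves([
  [0,0,0.0005,0,-0.1],
  [0,0,0.001,0,-0.1],
  [0,0,0.0015,0,-0.1],
  [0,0,0.002,0,-0.1],
  [0,0,0.002,0,-0.1],
])

```text
time_s: 10.65
ee_pos: [446.3, 41.3, -27.3]
ee_rot: [-180.0, -0.0, 73.7]
force: [0.4, 0.7, 0.2]
gripper_width: 48.8
gripper_force: 35.0
```

Request:
apply_moves([
  [0,0,0.0005,0,-0.1],
  [0,0,0.001,0,-0.1],
  [0,0,0.001,0,-0.1],
])

```text
time_s: 10.95
ee_pos: [446.3, 41.3, -28.3]
ee_rot: [-180.0, -0.0, 73.7]
force: [-0.3, 1.0, -0.5]
gripper_width: 48.8
gripper_force: 35.0
```

Request:
apply_moves([
  [0,0,0.0005,0,-0.1],
  [0,0,0.001,0,-0.1],
  [0,0,0.001,0,-0.1],
])

```text
time_s: 11.25
ee_pos: [446.4, 41.3, -28.8]
ee_rot: [180.0, -0.0, 73.7]
force: [-0.9, -0.1, 6.2]
gripper_width: 49.2
gripper_force: 35.0
```

The lid touched the bench at a reported z of about -28.5. I'll release it, rise and travel to the frozen block.

Request:
apply_moves([
  [0,0,-0.0008,0,0.1],
  [0,0,-0.0008,0,0.4],
  [0,0,-0.0008,0,0.4],
  [0,0,-0.0008,0,0.4],
  [0,0,-0.0008,0,0.4],
])

```text
time_s: 11.75
ee_pos: [446.3, 41.3, -28.6]
ee_rot: [-180.0, -0.0, 73.7]
force: [-1.0, -0.0, -0.2]
gripper_width: 64.1
gripper_force: 0.0
```

Request:
apply_moves([
  [0,0,-0.02,0,0.2],
  [0,0,-0.05,0,0.2],
  [0,0,-0.08,0,0.2],
  [0,0,-0.11,0,0.2],
  [0,0,-0.138,0,0.2],
])

```text
time_s: 12.25
ee_pos: [446.2, 41.3, 110.9]
ee_rot: [180.0, -0.0, 73.7]
force: [1.0, 0.3, 0.1]
gripper_width: 54.5
gripper_force: 0.0
```

Request:
apply_moves([
  [0.045,0.003,0,0,0],
  [0.093,0.006,0,0,0],
  [0.141,0.009,0,0,0],
  [0.189,0.012,0,0,0],
  [0.235,0.0157,0,0,0],
])

```text
time_s: 12.75
ee_pos: [527.5, 264.5, 109.4]
ee_rot: [-180.0, 0.0, 73.8]
force: [1.3, -0.5, -0.1]
gripper_width: 45.4
gripper_force: 0.0
```

Request:
apply_moves([
  [0.035,0,0,0,0],
  [0.058,0,0,0,0],
  [0.064,0,0,0,0],
  [0.064,0,0,0,0],
  [0.064,0,0,0,0],
])

```text
time_s: 13.25
ee_pos: [544.6, 322.6, 109.4]
ee_rot: [-180.0, 0.1, 73.7]
force: [0.6, 0.1, 0.7]
gripper_width: 45.8
gripper_force: 0.0
```

```bash
python3 look.py a2
python3 - <<'E'
from h import *
im=cv2.imread("pics/a2_w.png"); st=env.state(); P=pose("wrist",st)
for a,c,b in blobs(im,(165,50,80),(179,255,255),15,(200,80,450,330))[0]+blobs(im,(0,50,80),(8,255,255),15,(200,80,450,330))[0]: print("pink",a,c,b,onz(P,c,46).round(1))
for a,c,b in blobs(im,(0,0,200),(179,25,255),60,(200,80,450,330))[0]: print("white",a,c,b,onz(P,c,46).round(1))
E
```

```text
13.25 [544.6 322.6 109.4] [-1.7996e+02  7.0000e-02  7.3700e+01] [0.59 0.08 0.67] 45.829143643458586
pink 187 [393.7 112.2] [386 105  16  16] [623.8 403.1  46. ]
pink 156 [423.9 197.5] [417 191  15  14] [632.3 336.7  46. ]
pink 109 [322.7 240.3] [317 235  12  12] [548.4 325.8  46. ]
pink 95 [437.1 281.6] [432 277  11  11] [628.8 265.3  46. ]
pink 711 [386.7 112.4] [371  97  36  33] [619.  404.4  46. ]
pink 701 [416.8 193.8] [401 178  36  33] [627.7 341.   46. ]
pink 1554 [324.5 208. ] [243 182 128  90] [557.  350.4  46. ]
white 1793 [349.4 250.6] [333 193  29 137] [566.5 311.5  46. ]
white 6980 [292.  255.6] [243 197  93 133] [521.1 320.5  46. ]
white 1484 [237.4 247.6] [220 211  35  84] [481.3 339.2  46. ]
white 626 [337.6 300.4] [324 274  26  56] [545.7 272.1  46. ]
```

View pics/a2.png

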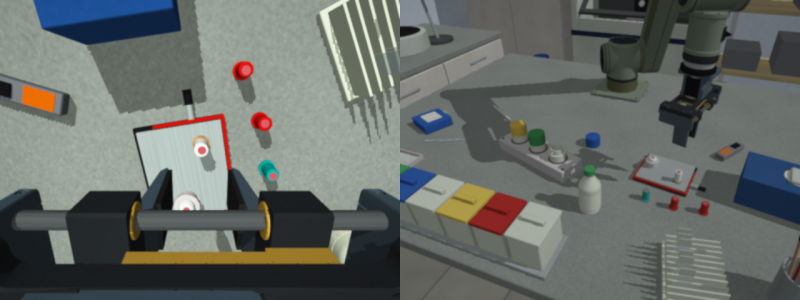

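The wrist view shows the block's pink spot at (323,240) in full-frame pixels, which puts it at about (548,326). The scene view shows the blue lid standing on the bench and the open pot. I'll descend to hold only the top ~11 mm of the block.

Request:
apply_moves([
  [0.0025,0.0022,0.02,0,0],
  [0.0028,0.0022,0.045,0,0],
  [0.0028,0.0022,0.07,0,0],
  [0.0028,0.0022,0.09,0,0],
  [0.0028,0.0022,0.098,0,0],
], grip_force=8)

```text
time_s: 13.9
ee_pos: [546.7, 324.4, 9.7]
ee_rot: [-179.9, 0.2, 73.7]
force: [-0.4, -0.5, -0.4]
gripper_width: 45.5
gripper_force: 0.0
```

Request:
apply_moves([
  [0,0,0.003,0,0],
  [0,0,0.006,0,0],
  [0,0,0.009,0,0],
  [0,0,0.009,0,-0.3],
  [0,0,0.009,0,-0.7],
])

```text
time_s: 14.4
ee_pos: [548.3, 326.2, 3.1]
ee_rot: [180.0, -0.0, 73.7]
force: [0.4, 0.2, -0.0]
gripper_width: 32.7
gripper_force: 0.0
```

Request:
apply_moves([
  [0,0,0,0,-0.7],
  [0,0,0,0,-0.7],
  [0,0,0,0,-0.7],
  [0,0,0,0,-0.7],
  [0,0,0,0,-0.7],
])

```text
time_s: 14.9
ee_pos: [548.2, 326.1, 2.8]
ee_rot: [180.0, -0.0, 73.7]
force: [0.1, -0.6, 2.0]
gripper_width: 18.5
gripper_force: 8.0
```

Request:
apply_moves([
  [0,0,-0.01,0,-0.7],
  [0,0,-0.03,0,-0.7],
  [0,0,-0.055,0,-0.7],
  [0,0,-0.08,0,-0.7],
  [-0.01,0.005,-0.09,0,-0.7],
], grip_force=12)

```text
time_s: 15.4
ee_pos: [551.4, 316.4, 95.8]
ee_rot: [179.8, -0.2, 73.8]
force: [-0.1, -0.3, 0.4]
gripper_width: 18.1
gripper_force: 12.0
```

Request:
apply_moves([
  [-0.02,0.01,0,0,-0.7],
  [-0.05,0.024,0,0,-0.7],
  [-0.08,0.038,0,0,-0.7],
  [-0.11,0.052,0,0,-0.7],
  [-0.14,0.066,0,0,-0.7],
])

```text
time_s: 15.9
ee_pos: [573.7, 159.9, 92.2]
ee_rot: [-180.0, 0.0, 73.7]
force: [0.6, -0.1, 1.1]
gripper_width: 18.4
gripper_force: 12.0
```

Request:
apply_moves([
  [-0.03,0.014,0,0,-0.7],
  [-0.06,0.028,0,0,-0.7],
  [-0.09,0.043,0,0,-0.7],
  [-0.12,0.057,0,0,-0.7],
  [-0.14,0.067,0,0,-0.7],
])

```text
time_s: 16.4
ee_pos: [598.6, 5.9, 92.2]
ee_rot: [-179.9, 0.1, 73.6]
force: [0.2, 0.1, -0.3]
gripper_width: 18.2
gripper_force: 12.0
```

Request:
apply_moves([
  [-0.009,0.0035,0,0,-0.7],
  [-0.0115,0.0045,0,0,-0.7],
  [-0.0115,0.0045,0,0,-0.7],
  [-0.0115,0.0045,0,0,-0.7],
  [-0.0115,0.0045,0,0,-0.7],
])

```text
time_s: 16.9
ee_pos: [600.2, -2.3, 92.5]
ee_rot: [-180.0, -0.0, 73.8]
force: [-0.3, 0.1, -0.8]
gripper_width: 18.2
gripper_force: 12.0
```

```bash
python3 look.py a3
python3 - <<'E'
from h import *
s=cv2.imread("pics/a3_s.png"); w=cv2.imread("pics/a3_w.png")
H=np.zeros((400,800,3),np.uint8)
H[:,:400]=cv2.resize(w[180:360,230:410],(400,400),interpolation=cv2.INTER_CUBIC);H[:,400:]=cv2.resize(s[160:280,190:310],(400,400),interpolation=cv2.INTER_CUBIC)
cv2.imwrite("pics/a3c.png",H)
st=env.state(); P=pose("wrist",st); print(proj(P,(600.5,-3.2,76)),proj(pose("scene"),(600.5,-3.2,76)))
E
```

```text
16.9 [600.2  -2.3  92.5] [-1.7999e+02 -1.0000e-02  7.3810e+01] [-0.25  0.11 -0.78] 18.182681986788232
[320.31981645 266.34940259] [250.9694836  236.07527931]
```

View pics/a3c.png

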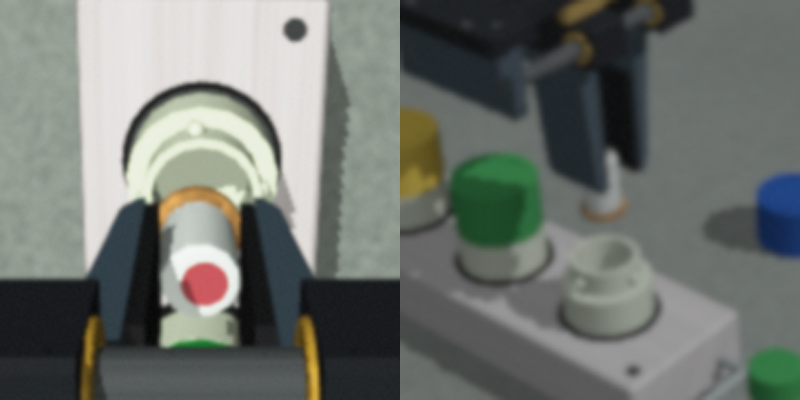

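The block hangs upright with its cork over the pot. In the scene crop the cork is at (605,208) and the mouth at (607,255), so they are aligned. Lowering now.

Request:
apply_moves([
  [-0.0005,0,0.008,0,-0.7],
  [-0.0005,0,0.016,0,-0.7],
  [-0.0005,0,0.023,0,-0.7],
  [-0.0005,0,0.028,0,-0.7],
  [-0.0005,0,0.031,0,-0.7],
])

```text
time_s: 17.55
ee_pos: [599.8, -3.9, 60.6]
ee_rot: [-179.9, 0.0, 73.7]
force: [-0.5, -1.9, -0.3]
gripper_width: 18.0
gripper_force: 12.0
```

Request:
apply_moves([
  [0,0,0.003,0,-0.7],
  [0,0,0.006,0,-0.7],
  [0,0,0.009,0,-0.7],
  [0,0,0.011,0,-0.7],
  [0,0,0.012,0,-0.7],
])

```text
time_s: 18.05
ee_pos: [600.2, -3.8, 49.4]
ee_rot: [-180.0, -0.0, 73.7]
force: [0.0, -0.9, 0.5]
gripper_width: 18.0
gripper_force: 12.0
```

Request:
apply_moves([
  [0,0,0.0005,0,-0.7],
  [0,0,0.001,0,-0.7],
  [0,0,0.0015,0,-0.7],
  [0,0,0.002,0,-0.7],
  [0,0,0.002,0,-0.7],
])

```text
time_s: 18.55
ee_pos: [600.2, -3.8, 47.5]
ee_rot: [-180.0, -0.0, 73.7]
force: [-0.3, 0.1, -0.5]
gripper_width: 18.4
gripper_force: 12.0
```

Request:
apply_moves([
  [0,0,0.0005,0,-0.7],
  [0,0,0.001,0,-0.7],
  [0,0,0.0015,0,-0.7],
  [0,0,0.0015,0,-0.7],
])

```text
time_s: 18.95
ee_pos: [600.2, -3.8, 46.0]
ee_rot: [-180.0, -0.0, 73.7]
force: [-0.3, -0.2, -0.0]
gripper_width: 18.5
gripper_force: 12.0
```

Request:
apply_moves([
  [0,0,0.0004,0,-0.7],
  [0,0,0.0008,0,-0.7],
  [0,0,0.0008,0,-0.7],
])

```text
time_s: 19.25
ee_pos: [600.3, -3.8, 45.5]
ee_rot: [180.0, -0.0, 73.7]
force: [-0.6, 1.3, 1.3]
gripper_width: 18.4
gripper_force: 12.0
```

Request:
apply_moves([
  [0,0,0,0,-0.5],
  [0,0,0,0,-0.4],
  [0,0,0,0,-0.2],
  [0,0,0,0,-0.2],
  [0,0,0,0,-0.2],
])

```text
time_s: 19.75
ee_pos: [600.2, -3.8, 45.2]
ee_rot: [-180.0, -0.0, 73.7]
force: [-0.3, 0.5, 0.3]
gripper_width: 36.8
gripper_force: 0.0
```

Request:
apply_moves([
  [0,0,-0.006,0,-0.2],
  [0,0,-0.015,0,-0.2],
  [0,0,-0.035,0,0],
  [0,0,-0.06,0,0.2],
  [0,0,-0.085,0,0.4],
])

```text
time_s: 20.25
ee_pos: [600.3, -3.8, 131.9]
ee_rot: [180.0, -0.0, 73.7]
force: [0.8, -0.1, 0.2]
gripper_width: 58.0
gripper_force: 0.0
```

```bash
python3 look.py a4
python3 - <<'E'
from h import *
s=cv2.imread("pics/a4_s.png"); w=cv2.imread("pics/a4_w.png")
H=np.zeros((400,800,3),np.uint8)
H[:,:400]=cv2.resize(w[170:290,260:380],(400,400),interpolation=cv2.INTER_CUBIC);H[:,400:]=cv2.resize(s[160:280,190:310],(400,400),interpolation=cv2.INTER_CUBIC)
cv2.imwrite("pics/a4c.png",H)
st=env.state(); P=pose("wrist",st); print("pred top",proj(P,(600.3,-3.8,89)),"mouth",proj(P,(600.3,-3.8,76)))
for a,c,b in blobs(w,(165,50,80),(179,255,255),40,(260,170,380,320))[0]: print("pink",a,c,b,onz(P,c,89).round(1))
E
```

```text
20.25 [600.3  -3.8 131.9] [ 1.7996e+02 -2.0000e-02  7.3730e+01] [ 0.79 -0.13  0.18] 58.00661806999624
pred top [317.63636274 253.55044664] mouth [317.61763485 248.35376433]
pink 127 [319.7 253.8] [314 248  13  12] [601.7  -4.4  89. ]
```

View pics/a4c.png

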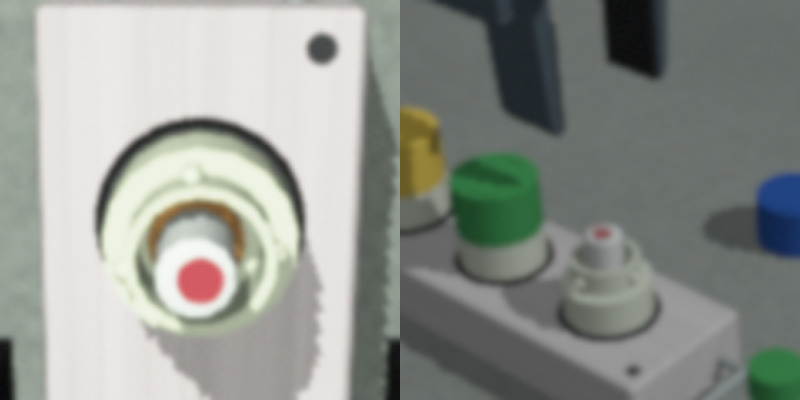

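The block stands upright and centred in the pot, with its pink spot at wrist pixel (320,254). Next I'll fetch the lid from exactly where I released it.

Request:
apply_moves([
  [0,-0.04,0,0,0.5],
  [0,-0.085,0,0,0.5],
  [0,-0.13,0,0,0.5],
  [0,-0.1604,0,0,0.5],
  [0,-0.1604,0,0,0.5],
], grip_force=35)

```text
time_s: 20.9
ee_pos: [441.1, 41.7, 129.3]
ee_rot: [-179.7, 0.1, 73.8]
force: [1.5, -0.3, 1.0]
gripper_width: 68.3
gripper_force: 0.0
```

Request:
apply_moves([
  [0,0,0.03,0,0.5],
  [0,0,0.06,0,0.5],
  [0,0,0.09,0,0.5],
  [0,0,0.11,0,0.5],
  [0,0,0.12,0,0.5],
])

```text
time_s: 21.4
ee_pos: [445.4, 40.8, 8.0]
ee_rot: [-179.8, 0.1, 73.7]
force: [0.3, 0.5, -0.2]
gripper_width: 68.5
gripper_force: 0.0
```

Request:
apply_moves([
  [0,0,0.01,0,0.5],
  [0,0,0.02,0,0.5],
  [0,0,0.03,0,0.5],
  [0,0,0.037,0,0.5],
  [0,0,0.038,0,0.5],
])

```text
time_s: 21.9
ee_pos: [445.8, 41.1, -28.4]
ee_rot: [-179.9, 0.0, 73.7]
force: [-0.4, 0.4, 0.1]
gripper_width: 68.3
gripper_force: 0.0
```

Request:
apply_moves([
  [0,0,0,0,0.5],
  [0,0,0,0,0.1],
  [0,0,0,0,-0.1],
  [0,0,0,0,-0.1],
  [0,0,0,0,-0.1],
])

```text
time_s: 22.4
ee_pos: [446.5, 41.1, -27.5]
ee_rot: [180.0, -0.0, 73.7]
force: [0.3, -0.0, 1.3]
gripper_width: 49.1
gripper_force: 35.0
```

Request:
apply_moves([
  [0,0,0,0,-0.1],
  [0,0,0,0,-0.1],
  [0,0,0,0,-0.1],
])

```text
time_s: 22.7
ee_pos: [446.5, 41.1, -27.6]
ee_rot: [180.0, -0.0, 73.7]
force: [0.4, 0.5, 2.1]
gripper_width: 49.2
gripper_force: 35.0
```

Request:
apply_moves([
  [0,0,-0.02,0,-0.1],
  [0,0,-0.05,0,-0.1],
  [0,0,-0.08,0,-0.1],
  [0,0,-0.11,0,-0.1],
  [0,0,-0.125,0,-0.1],
])

```text
time_s: 23.2
ee_pos: [447.3, 41.2, 99.5]
ee_rot: [179.8, -0.1, 73.7]
force: [0.3, 0.4, -1.3]
gripper_width: 49.1
gripper_force: 35.0
```

Request:
apply_moves([
  [0,0.03,0,0,-0.1],
  [0,0.07,0,0,-0.1],
  [0,0.11,0,0,-0.1],
  [0,0.145,0,0,-0.1],
  [0,0.1604,0,0,-0.1],
])

```text
time_s: 23.7
ee_pos: [602.9, -4.8, 96.6]
ee_rot: [179.9, -0.0, 73.7]
force: [-1.5, 0.3, -0.7]
gripper_width: 48.9
gripper_force: 35.0
```

Request:
apply_moves([
  [0,0,0,0,-0.1],
  [0,0,0,0,-0.1],
  [0,0,0.01,0,-0.1],
  [0,0,0.02,0,-0.1],
  [0,0,0.028,0,-0.1],
])

```text
time_s: 24.2
ee_pos: [598.8, -3.5, 68.1]
ee_rot: [-179.9, 0.0, 73.8]
force: [0.3, 1.0, 0.4]
gripper_width: 49.0
gripper_force: 35.0
```

```bash
python3 look.py a5
python3 - <<'E'
from h import *
s=cv2.imread("pics/a5_s.png"); w=cv2.imread("pics/a5_w.png")
H=np.zeros((400,800,3),np.uint8)
H[:,:400]=cv2.resize(w[170:350,230:410],(400,400),interpolation=cv2.INTER_CUBIC);H[:,400:]=cv2.resize(s[160:280,190:310],(400,400),interpolation=cv2.INTER_CUBIC)
cv2.imwrite("pics/a5c.png",H)
E
```

```text
24.2 [598.8  -3.5  68.1] [-1.799e+02  2.000e-02  7.375e+01] [0.3  0.96 0.41] 48.9656996099603
```

View pics/a5c.png

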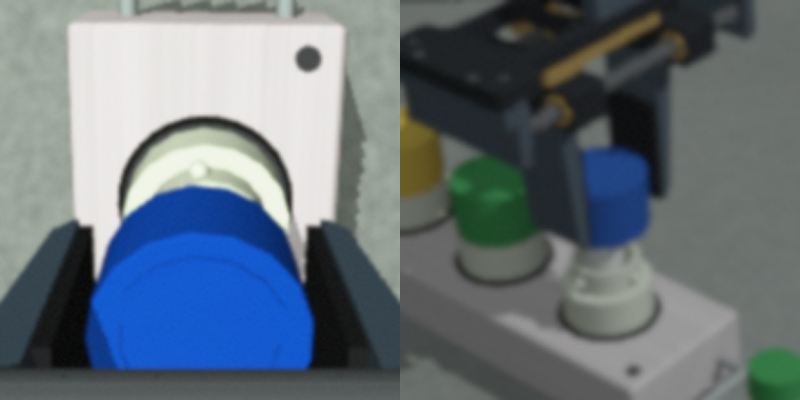

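The lid is held level and centred above the pot, with its edge still just above the block's top. Lowering to the nibs.

Request:
apply_moves([
  [0,0,0.003,0,-0.1],
  [0,0,0.008,0,-0.1],
  [0,0,0.013,0,-0.1],
  [0,0,0.018,0,-0.1],
  [0,0,0.022,0,-0.1],
])

```text
time_s: 24.85
ee_pos: [600.0, -3.8, 46.6]
ee_rot: [-180.0, 0.0, 73.7]
force: [0.0, 1.2, 0.1]
gripper_width: 48.7
gripper_force: 35.0
```

Request:
apply_moves([
  [0,0,0.001,0,-0.1],
  [0,0,0.002,0,-0.1],
  [0,0,0.003,0,-0.1],
  [0,0,0.004,0,-0.1],
  [0,0,0.005,0,-0.1],
])

```text
time_s: 25.35
ee_pos: [600.3, -3.8, 42.3]
ee_rot: [180.0, -0.0, 73.7]
force: [-0.4, -0.1, -0.0]
gripper_width: 48.8
gripper_force: 35.0
```

Request:
apply_moves([
  [0,0,0.0007,0,-0.1],
  [0,0,0.0014,0,-0.1],
  [0,0,0.0021,0,-0.1],
  [0,0,0.0028,0,-0.1],
  [0,0,0.0035,0,-0.1],
])

```text
time_s: 25.85
ee_pos: [600.4, -3.9, 38.9]
ee_rot: [180.0, -0.0, 73.7]
force: [-0.4, 0.2, 2.3]
gripper_width: 48.5
gripper_force: 35.0
```

Contact is soft at 2.3 N, so the pot is sinking. I'll continue slowly.

Request:
apply_moves([
  [0,0,0.0005,0,-0.1],
  [0,0,0.001,0,-0.1],
  [0,0,0.0015,0,-0.1],
  [0,0,0.002,0,-0.1],
  [0,0,0.0025,0,-0.1],
])

```text
time_s: 26.35
ee_pos: [600.4, -3.9, 36.3]
ee_rot: [180.0, -0.0, 73.7]
force: [0.4, -1.3, 2.2]
gripper_width: 48.9
gripper_force: 35.0
```

Request:
apply_moves([
  [0,0,0.0005,0,-0.1],
  [0,0,0.001,0,-0.1],
  [0,0,0.0015,0,-0.1],
  [0,0,0.002,0,-0.1],
  [0,0,0.0025,0,-0.1],
])

```text
time_s: 26.85
ee_pos: [600.3, -3.9, 33.8]
ee_rot: [180.0, -0.0, 73.7]
force: [-0.1, -0.3, 2.6]
gripper_width: 48.9
gripper_force: 35.0
```

Request:
apply_moves([
  [0,0,0.0005,0,-0.1],
  [0,0,0.001,0,-0.1],
  [0,0,0.0015,0,-0.1],
  [0,0,0.002,0,-0.1],
  [0,0,0.0025,0,-0.1],
])

```text
time_s: 27.35
ee_pos: [600.3, -3.8, 31.3]
ee_rot: [180.0, -0.0, 73.7]
force: [1.0, -0.1, 2.1]
gripper_width: 48.8
gripper_force: 35.0
```

Request:
apply_moves([
  [0,0,0.0005,0,-0.1],
  [0,0,0.001,0,-0.1],
  [0,0,0.0015,0,-0.1],
  [0,0,0.002,0,-0.1],
])

```text
time_s: 27.75
ee_pos: [600.3, -3.9, 29.3]
ee_rot: [180.0, -0.0, 73.7]
force: [1.9, 0.2, 3.5]
gripper_width: 49.1
gripper_force: 35.0
```

Request:
apply_moves([
  [0,0,0.0005,0,-0.1],
  [0,0,0.001,0,-0.1],
  [0,0,0.0015,0,-0.1],
  [0,0,0.002,0,-0.1],
])

```text
time_s: 28.15
ee_pos: [600.3, -3.8, 27.3]
ee_rot: [180.0, -0.0, 73.7]
force: [0.9, -1.2, 2.9]
gripper_width: 48.9
gripper_force: 35.0
```

Request:
apply_moves([
  [0,0,0.0005,0,-0.1],
  [0,0,0.001,0,-0.1],
  [0,0,0.0015,0,-0.1],
])

```text
time_s: 28.45
ee_pos: [600.3, -3.9, 25.7]
ee_rot: [180.0, -0.0, 73.7]
force: [0.5, -0.6, 3.8]
gripper_width: 49.0
gripper_force: 35.0
```

Request:
apply_moves([
  [0,0,0.0005,0,-0.1],
  [0,0,0.001,0,-0.1],
  [0,0,0.0015,0,-0.1],
])

```text
time_s: 28.75
ee_pos: [600.3, -3.8, 24.3]
ee_rot: [180.0, -0.0, 73.7]
force: [-0.1, -0.7, 3.5]
gripper_width: 49.2
gripper_force: 35.0
```

Request:
apply_moves([
  [0,0,0.0005,0,-0.1],
  [0,0,0.001,0,-0.1],
])

```text
time_s: 28.95
ee_pos: [600.3, -3.8, 23.3]
ee_rot: [180.0, -0.0, 73.7]
force: [1.3, -0.5, 4.7]
gripper_width: 48.9
gripper_force: 35.0
```

Request:
apply_moves([
  [0,0,0.0005,0,-0.1],
  [0,0,0.001,0,-0.1],
])

```text
time_s: 29.15
ee_pos: [600.3, -3.8, 22.3]
ee_rot: [180.0, -0.0, 73.7]
force: [0.6, -0.3, 3.9]
gripper_width: 49.1
gripper_force: 35.0
```

Request:
apply_moves([
  [0,0,0.0005,0,-0.1],
  [0,0,0.001,0,-0.1],
])

```text
time_s: 29.35
ee_pos: [600.3, -3.8, 21.3]
ee_rot: [180.0, -0.0, 73.7]
force: [0.3, -0.4, 5.0]
gripper_width: 49.0
gripper_force: 35.0
```

Request:
apply_moves([
  [0,0,0.0005,0,-0.1],
  [0,0,0.0005,0,-0.1],
])

```text
time_s: 29.55
ee_pos: [600.4, -3.8, 21.1]
ee_rot: [180.0, -0.0, 73.7]
force: [-0.0, -0.1, 5.9]
gripper_width: 48.7
gripper_force: 35.0
```

Request:
apply_moves([
  [0,0,0.0005,0,-0.1],
  [0,0,0.0005,0,-0.1],
])

```text
time_s: 29.75
ee_pos: [600.4, -3.8, 21.1]
ee_rot: [180.0, -0.0, 73.7]
force: [-0.1, -0.2, 7.9]
gripper_width: 48.9
gripper_force: 35.0
```

The rigid stop is at a reported z of about 21.1, and force is now building. Home should be at about 14.

Request:
apply_moves([
  [0,0,0.0005,0,-0.1],
  [0,0,0.0005,0,-0.1],
])

```text
time_s: 29.95
ee_pos: [600.4, -3.8, 20.9]
ee_rot: [180.0, -0.0, 73.7]
force: [-1.3, 0.1, 9.5]
gripper_width: 48.8
gripper_force: 35.0
```

Request:
apply_moves([
  [0,0,0.0005,0,-0.1],
  [0,0,0.0005,0,-0.1],
])

```text
time_s: 30.15
ee_pos: [600.6, -3.8, 20.7]
ee_rot: [179.9, -0.0, 73.7]
force: [-1.4, -0.0, 11.8]
gripper_width: 49.0
gripper_force: 35.0
```

Request:
apply_moves([
  [0,0,0.0004,0,-0.1],
  [0,0,0.0004,0,-0.1],
])

```text
time_s: 30.35
ee_pos: [600.6, -3.9, 20.3]
ee_rot: [179.9, -0.0, 73.7]
force: [-0.3, -1.2, 11.1]
gripper_width: 49.1
gripper_force: 35.0
```

Request:
apply_moves([
  [0,0,0.0004,0,-0.1],
  [0,0,0.0004,0,-0.1],
])

```text
time_s: 30.55
ee_pos: [600.4, -4.0, 19.3]
ee_rot: [180.0, -0.0, 73.7]
force: [0.1, -0.4, 6.5]
gripper_width: 48.9
gripper_force: 35.0
```

The nibs are giving way and force has dropped, so I'll follow down to the hard stop.

Request:
apply_moves([
  [0,0,0.0005,0,-0.1],
  [0,0,0.001,0,-0.1],
])

```text
time_s: 30.75
ee_pos: [599.9, -3.9, 17.4]
ee_rot: [-180.0, 0.0, 73.7]
force: [0.8, -0.1, 4.0]
gripper_width: 49.0
gripper_force: 35.0
```

Request:
apply_moves([
  [0,0,0.0005,0,-0.1],
  [0,0,0.001,0,-0.1],
])

```text
time_s: 30.95
ee_pos: [599.9, -3.9, 16.2]
ee_rot: [-180.0, 0.0, 73.7]
force: [-0.3, -0.7, 4.3]
gripper_width: 48.9
gripper_force: 35.0
```

Request:
apply_moves([
  [0,0,0.0005,0,-0.1],
  [0,0,0.001,0,-0.1],
])

```text
time_s: 31.15
ee_pos: [600.0, -3.8, 15.3]
ee_rot: [-180.0, 0.0, 73.7]
force: [-0.9, -0.4, 3.8]
gripper_width: 49.4
gripper_force: 35.0
```

Request:
apply_moves([
  [0,0,0.0005,0,-0.1],
  [0,0,0.001,0,-0.1],
])

```text
time_s: 31.35
ee_pos: [600.1, -3.8, 15.1]
ee_rot: [-180.0, -0.0, 73.7]
force: [-2.1, 0.1, 9.9]
gripper_width: 49.1
gripper_force: 35.0
```

Request:
apply_moves([
  [0,0,0.0005,0,-0.1],
  [0,0,0.0005,0,-0.1],
])

```text
time_s: 31.55
ee_pos: [600.1, -3.8, 15.1]
ee_rot: [180.0, -0.0, 73.7]
force: [-2.9, -0.5, 12.6]
gripper_width: 49.1
gripper_force: 35.0
```

Request:
apply_moves([
  [0,0,0.0005,0,-0.1],
  [0,0,0.0005,0,-0.1],
])

```text
time_s: 31.75
ee_pos: [600.1, -3.8, 15.1]
ee_rot: [180.0, -0.0, 73.7]
force: [-4.2, -0.6, 14.2]
gripper_width: 49.1
gripper_force: 35.0
```

Request:
apply_moves([
  [0,0,0.0005,0,-0.1],
  [0,0,0.0005,0,-0.1],
])

```text
time_s: 31.95
ee_pos: [600.2, -3.9, 15.1]
ee_rot: [180.0, -0.0, 73.7]
force: [-4.5, -0.7, 16.3]
gripper_width: 49.1
gripper_force: 35.0
```

There is a hard stop at 15.1 with 16 N, well past the 8–11 N nibs. I'll ease up with the pot while still holding, then release.

Request:
apply_moves([
  [0,0,-0.003,0,-0.1],
  [0,0,-0.007,0,-0.1],
  [0,0,-0.011,0,-0.1],
  [0,0,-0.015,0,-0.1],
  [0,0,-0.0185,0,-0.1],
])

```text
time_s: 32.45
ee_pos: [600.0, -3.8, 31.4]
ee_rot: [-180.0, 0.0, 73.7]
force: [-0.4, -0.5, 1.6]
gripper_width: 49.5
gripper_force: 35.0
```

Request:
apply_moves([
  [0,0,0,0,-0.1],
  [0,0,0,0,0.1],
  [0,0,0,0,0.4],
  [0,0,0,0,0.4],
  [0,0,0,0,0.4],
])

```text
time_s: 32.95
ee_pos: [600.0, -3.7, 31.0]
ee_rot: [-180.0, -0.0, 73.7]
force: [0.1, -0.2, -0.7]
gripper_width: 63.5
gripper_force: 0.0
```

Request:
apply_moves([
  [0,0,-0.02,0,0.4],
  [0,0,-0.045,0,0.4],
  [0,0,-0.075,0,0.4],
  [0,0,-0.11,0,0.4],
  [0,0,-0.11,0,0.4],
])

```text
time_s: 33.45
ee_pos: [603.6, -3.8, 146.6]
ee_rot: [179.4, -0.2, 73.7]
force: [0.5, 0.0, 1.1]
gripper_width: 63.9
gripper_force: 0.0
```

Request:
apply_moves([
  [0,-0.04,-0.04,0,0.4],
  [0,-0.09,-0.04,0,0.4],
  [0,-0.13,-0.04,0,0.4],
  [0,-0.15,-0.04,0,0.4],
  [0,-0.15,-0.04,0,0.4],
])

```text
time_s: 33.95
ee_pos: [453.2, 38.7, 181.2]
ee_rot: [-179.9, 0.0, 73.8]
force: [1.2, -0.4, -0.3]
gripper_width: 63.9
gripper_force: 0.0
```

```bash
python3 look.py a6
python3 - <<'E'
from h import *
s0=cv2.imread("pics/scene0.png"); s=cv2.imread("pics/a6_s.png"); 
for n,lo,hi in (("blue",(105,120,60),(125,255,255)),("green",(50,100,50),(75,255,255)),("yel",(18,120,100),(32,255,255))):
    for im in (s0,s):
        for a,c,b in blobs(im,lo,hi,60,(150,180,290,265))[0]: print(n,a,c,b)
H=np.hstack([cv2.resize(i[180:300,160:300],(400,343),interpolation=cv2.INTER_CUBIC) for i in (s0,s)]); cv2.imwrite("pics/a6c.png",H)
E
```

```text
33.95 [453.2  38.7 181.2] [-1.7991e+02  1.0000e-02  7.3800e+01] [ 1.2  -0.44 -0.3 ] 63.918881659901814
blue 673 [250.9 234.9] [238 221  27  29]
blue 671 [250.9 234.7] [238 221  27  29]
green 610 [218.5 219.3] [206 206  26  28]
green 609 [218.4 219.3] [206 206  26  28]
yel 538 [189.8 204.9] [176 193  27  26]
yel 547 [189.7 204.8] [175 193  28  26]
```

The blue lid's blob matches its original shut position to 0.2 px, and the green and yellow lids have not moved. Handing in.

```bash
python3 -c "
from workcell import env
print(env.job_done())"
```

```text
the job is handed in; nothing more can be done
None
```

I handed the job in: the frozen block stands cork down in the blue pot and the blue lid is back on and snapped home with at most about 16 N of push; I did not touch the green and yellow lids or the metal disc.

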